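Extend the kitchen camera stand and hold it up

TASK

Get the telescoping camera stand on the kitchen counter up to full height: press its red release button all the way down, then take the blue head and draw it straight up past the first stop to the second one, so that both tubes are fully out. The stand sinks by itself when let go, so finish while still gripping the head and holding it fully extended, with the button no longer pressed. Leave the bowl, the jar and the small camera where they are.

Things in the scene. Friction and masses are not known exactly. Their poses are not given: they have to be found in the camera images.
- stand: telescoping camera stand stuck to the counter by a black suction foot (120 mm across), immovable. Origin: centre of the foot's underside, on the vertical column axis; z up, x from the column towards the button. Black collar 44 mm across, top at 135 mm; a black housing 32 mm wide reaches from it along +x to 82 mm from the axis (top 132 mm) and carries the button
- head: blue round head on top of the column, 34 mm across, 40 mm tall, with an aluminium flange 48 mm across, 4 mm thick, round its underside; rises with the tubes, does not turn. Origin: centre of its underside on the column axis, 143 mm above the counter when collapsed; z up. Grip the blue part, above the flange
- head_grip (a point): point on the head's axis 26 mm above its underside and 14 mm below its top, at the height to grip
- release_top (a point): centre of the top of the red round push button (24 mm across), 60 mm from the column axis along the stand's x, top 154 mm above the counter when not pressed
- release (a joint): button travel, m: 0 up, 0.008 fully down. Spring: starts to move at 1.5 N, down at 5 N, springs back when let go. While it is up, a steel catch hooks over the head's flange and the head cannot rise; pressed beyond about 0.006 the head is freed, pops up about 15 mm by itself and stays so, free to pull, also after the button is let go
- inner_tube (a joint): extension of the thin inner tube (which carries the head) out of the middle tube, m: 0 in, about 0.015 after popping up, 0.08 fully out (first stop). A light spring pulls it back: up to 3 N to draw it out. It comes out first
- middle_tube (a joint): extension of the middle tube out of the stand, m: 0 in, 0.08 fully out (second stop). It follows once the inner tube is at its first stop, with about 4.5 N. Fully extended the head stands 160 mm higher than collapsed. Neither tube locks: both sink back when the head is let go
- bowl: bystander: white ceramic bowl, 140 mm across, 65 mm high, standing on the counter; origin at the centre of its underside
- jar: bystander: amber jar with red cap, 56 mm across, 85 mm high; origin at the centre of its underside
- camera: bystander: small black action camera, 34 x 62 x 44 mm high; origin at the centre of its underside
There are look-alikes about, which are no part of the job. Several things look just like the stand: the one meant starts farthest from the robot's base.

How it is judged:
By the outcome, as a careful person would: the job done as asked, in the order asked, and still so for the second after the job is handed in, while the arm keeps its last pose, push and grip.
It also fails if it takes over 42 s, if anything falls off the work surface, if the arm or the gripper's body presses on something with over 40 N, if the wrist force passes 120 N, or if a joint passes its speed limit or range.

ROBOT

A 6-joint arm with a two-finger parallel gripper is mounted at the origin on the work surface. World frame = base frame: x ahead of the robot, y to its left, z up, the work surface at z = 0. Lengths are in m, angles in rad, forces in N, time in s.
With the tool pointing down it reaches from about 0.375 to 0.975 m from the base axis. Payload 3.8 kg.
Tool frame: the origin (TCP) lies on the mounting face of the last link; the fingertips stand 173 mm ahead of it and the grasp point (between the pads) lies 155 mm ahead of it; z points along the fingers, y is the line along which they close (so a half turn about z gives the same grasp; the last joint's range is limited). The gripper opens to 85 mm and grips with 20 to 120 N. Pads are 22 mm wide; open, the fingers measure 114 mm over their backs; the gripper's body (76 mm by 85 mm) begins 54 mm behind the grasp point. The pads swing forward as they close: fully open they stand 13 mm farther back than shut.
Start: joints at [1.144, 0.264, 1.604, -0, 1.274, -0.037], TCP at [0.257, 0.624, 0.405] pointing down, gripper open.
Joint ranges: [-2.63, 2.63], [-0.94, 2.18], [0.31, 2.57], [-1.31, 4.45], [0, 2.66], [-2.55, 2.55]. Speed limits (rad/s): [2.57, 2.57, 3.14, 3.14, 3.14, 3.14].

INTERFACE

Orientations are given as a rotation vector (axis times angle).
In Python, from workcell import bot gives the robot as it stands.
- The arm moves only by the tool drive_tool, never from a script. Its argument "increments" is a list of rows, each an object with "delta_pos": the shift along the tool's x, y, z in mm, a list of three; "turn": the turn about the tool's z in rad; "jaw": the opening, from -1 (shut) to 1 (fully open). A call has 1 to 8 rows; each row shifts and turns the commanded pose from where the row before left it, along the tool's axes as they then stand; what a row does not reach is not made up. A row lasts 1/12 s, in which the tool goes at most 41.7 mm and 7.16 degrees, less where a joint would pass 70% of its speed; a pose out of reach is approached as far as the arm can. A call is refused whole if a number of a shift passes 41.7 or a number of a turn 0.125, either way. A call with a gripper value outside its range is refused whole. The fingers move at their own pace and stop on an object; "grip_force" is the grip in N (left out, the last holds). Time passes only in rows, so rows that do not move let the fingers close. It gives the time, the measured TCP pose, the force, the opening and the grip force at its end, in the units of the state.
- bot.read_state(): the state, without advancing time (a new reading comes with each control period).
- bot.read_camera(name): name is "side" or "top" or "wrist"; returns a dict with "pixels" (400x640x3 uint8, red, green, blue), "fovy" (degrees; the focal length in pixels is half the picture's height over the tangent of half this angle, whatever the lens; pixels are square), "cx", "cy" (the principal point, pixels), "camera_from_world" (4x4, takes a point from world to camera coordinates); the wrist camera has in their place "hand_eye" (4x4, takes a point from camera to tool coordinates, whose origin is the TCP and whose axes are the flange's). Camera axes: x right, y down, z forward; pixel columns grow to the right and rows downward; lengths in m; the calibration is good to about 2 mm. A picture is of the moment at which its call begins: read the wrist's pose just before it. There is no depth.
- bot.finish_job(): hands the job in; it is judged then, once.
The state is a dict: "time": time; "q": joint angles; "joint_vel": joint speeds; "joint_torque": joint torques, N m; "tool_pos": TCP position; "tcp_rot": TCP orientation; "wrist_force": force on the tool from outside, world axes, zero at the start; "torque": the same for the moment, N m; "width": opening from 0.0 (shut) to 1.0 (fully open); "grip_force": force on a finger pad.
Only numpy, scipy, OpenCV 4.12 (cv2) and the standard library are available. Lean on these libraries where they do the work, as an engineer would, in place of code of your own. Each camera call takes 0.05 s, during which the arm holds its last target. There are 200 camera calls.

## Working session

There is one attempt and no reset: what is moved stays moved. The work goes in short steps, Python scripts to look and compute and a tool call to move; the robot and the scene stay as the last step left them, time stands still between calls to the robot, and variables do not carry over. Pictures are saved under pics/ and viewed, at most 10 in all, crops included, and the job is handed in when it is done.

Besides the shell and the picture viewer there is one more tool, called after "Emit:" as name(argument=value, ...), one argument or row to a line, values as JSON. drive_tool: Moves the arm, as the interface text tells. Its arguments: {"type":"object","properties":{"increments":{"type":"array"},"grip_force":{"type":"number"}},"required":["increments"]}

```bash
mkdir -p pics
cat > h.py <<'E'
import numpy as np, cv2
from workcell import bot
from scipy.spatial.transform import Rotation as R
def cam(name):
    s=bot.read_state(); c=bot.read_camera(name)
    f=200/np.tan(np.radians(c["fovy"])/2)
    if name=="wrist":
        T=np.eye(4);T[:3,:3]=R.from_rotvec(s["tcp_rot"]).as_matrix();T[:3,3]=s["tool_pos"]
        W=T@np.array(c["hand_eye"])
    else: W=np.linalg.inv(np.array(c["camera_from_world"]))
    return dict(img=np.array(c["pixels"]),f=f,cx=c["cx"],cy=c["cy"],W=W,raw={k:v for k,v in c.items() if k!="pixels"})
def ray(c,u,v):
    d=c["W"][:3,:3]@np.array([(u-c["cx"])/c["f"],(v-c["cy"])/c["f"],1]); return c["W"][:3,3],d
def onz(c,u,v,z):
    o,d=ray(c,u,v); return o+d*(z-o[2])/d[2]
def proj(c,p):
    q=np.linalg.inv(c["W"])@np.append(p,1); return c["f"]*q[0]/q[2]+c["cx"],c["f"]*q[1]/q[2]+c["cy"]
def blobs(c,col,amin=25):
    h=cv2.cvtColor(c["img"],cv2.COLOR_RGB2HSV)
    if col=="red": m=cv2.inRange(h,(0,130,60),(8,255,255))|cv2.inRange(h,(172,130,60),(180,255,255))
    else: m=cv2.inRange(h,(98,110,50),(128,255,255))
    n,l,st,ce=cv2.connectedComponentsWithStats(m)
    return [(st[i].tolist(),ce[i].round(1).tolist()) for i in range(1,n) if st[i,4]>=amin]
def save(c,fn,box=None,k=1):
    im=c["img"][:,:,::-1]
    if box: x,y,w,h=box; im=im[y:y+h,x:x+w]
    cv2.imwrite(fn,cv2.resize(im,None,fx=k,fy=k,interpolation=cv2.INTER_CUBIC))
E
python3 - <<'E'
from h import *
print(bot.read_state())
ims=[]
for n in("top","side"):
    c=cam(n); print(n,c["raw"]); save(c,f"pics/{n}0.png")
    for col,z in(("red",.154),("blue",.183)):
        for st,ce in blobs(c,col): print(col,st,ce,onz(c,*ce,z).round(3))
E
```

```text
{'time': 0.0, 'q': array([ 1.14406684e+00,  2.64767336e-01,  1.60538794e+00, -1.10068628e-05,
        1.27367647e+00, -3.68812169e-02]), 'joint_vel': array([ 1.67816485e-03, -8.33834830e-04,  7.52206470e-05, -8.52848976e-05,
       -1.49345345e-03, -1.41592488e-03]), 'joint_torque': array([-5.72364479e-04, -5.15130007e+01, -3.67301273e+01,  1.82837534e-04,
        1.31450026e-02,  2.95686164e-05]), 'tool_pos': array([0.25638235, 0.62404414, 0.40334449]), 'tcp_rot': array([-0.6083987 , -3.08160287,  0.00342633]), 'wrist_force': array([-0.24085577,  0.72824618,  0.75647071]), 'torque': array([-0.07746628,  0.03643091, -0.01303833]), 'grip_force': 0.0, 'width': 0.9980670760158846}
top {'fovy': 45.58028924753067, 'cx': 321.6149227420613, 'cy': 203.2992605765947, 'camera_from_world': array([[-0.01776159, -0.99966159, -0.01900624,  0.05617306],
       [-0.98758874,  0.02050768, -0.15571744,  0.58117808],
       [ 0.15605452,  0.01600456, -0.98761877,  1.58430634],
       [ 0.        ,  0.        ,  0.        ,  1.        ]])}
red [293, 173, 14, 15, 168] [299.4, 180.1] [0.642 0.113 0.154]
r
[... 471 characters left out ...]

       [ 0.30610609,  0.71088675, -0.63319751,  0.88860497],
       [ 0.        ,  0.        ,  0.        ,  1.        ]])}
red [228, 162, 8, 7, 46] [231.9, 164.8] [0.41  0.262 0.154]
red [273, 183, 10, 8, 55] [277.6, 186.0] [0.496 0.111 0.154]
red [324, 185, 17, 14, 198] [332.3, 191.4] [0.616 0.028 0.154]
red [357, 206, 10, 9, 70] [361.2, 210.2] [ 0.648 -0.069  0.154]
red [305, 333, 14, 15, 163] [311.7, 339.8] [ 0.403 -0.337  0.154]
blue [204, 161, 14, 14, 105] [211.6, 168.2] [0.35  0.225 0.183]
blue [253, 186, 14, 15, 119] [260.6, 193.6] [0.437 0.062 0.183]
blue [335, 209, 14, 15, 121] [342.3, 216.6] [ 0.581 -0.099  0.183]
blue [272, 343, 20, 25, 170] [284.4, 357.4] [ 0.345 -0.363  0.183]
```

View pics/top0.png

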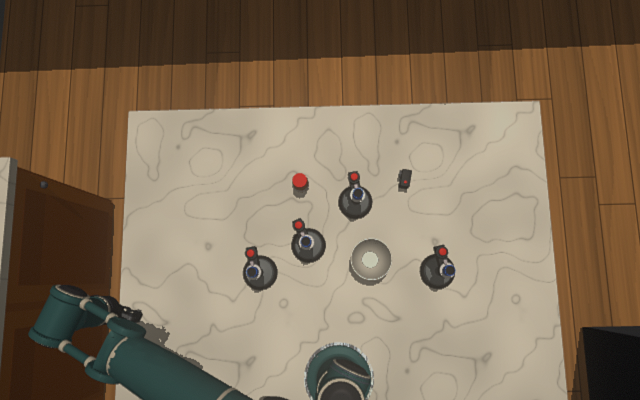

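View pics/side0.png

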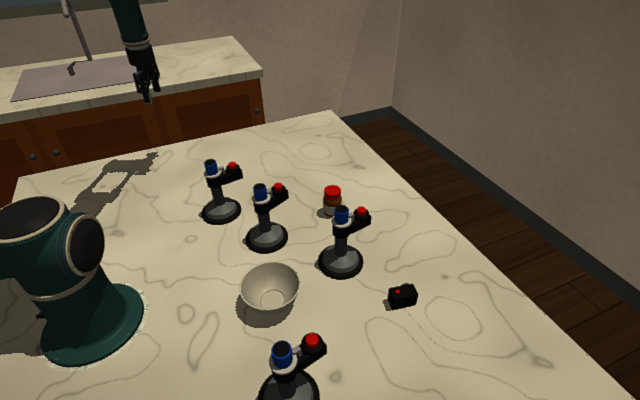

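Look-alikes (top view, foot pixels): stands at (258,271), (308,245), (355,201) and (437,271). The one at (355,201), side view foot (340,262), is farthest from the base at about 0.6 m. The jar is at (300,181), the bowl at (370,260) and the camera at (404,180).

Run:
```python
from h import *
t=cam("top");s=cam("side")
save(t,"pics/a.png",(315,155,80,75),5); save(s,"pics/b.png",(300,185,80,100),5)
a=cv2.imread("pics/a.png");b=cv2.imread("pics/b.png")
H=500;o=np.zeros((H,800,3),np.uint8);o[:375,:400]=a;o[:500,400:]=b;cv2.imwrite("pics/crop.png",o)
def tri(p,q):
    o1,d1=ray(t,*p);o2,d2=ray(s,*q)
    k=np.linalg.lstsq(np.c_[d1,-d2],o2-o1,rcond=None)[0]
    return (o1+d1*k[0]).round(4),(o2+d2*k[1]).round(4)
print("button",tri((353.8,176.2),(361.2,210.2)))
for n,(u,v) in dict(f1=(258,271),f2=(308,245),f3=(355,201),f4=(437,271)).items():
    p=onz(t,u,v,.015);print(n,p.round(3),np.hypot(*p[:2]).round(3))
```

```text
button (array([ 0.6527, -0.0623,  0.1475]), array([ 0.652 , -0.0621,  0.1474]))
f1 [0.357 0.267 0.015] 0.446
f2 [0.443 0.095 0.015] 0.453
f3 [ 0.593 -0.071  0.015] 0.597
f4 [ 0.346 -0.343  0.015] 0.487
```

View pics/crop.png

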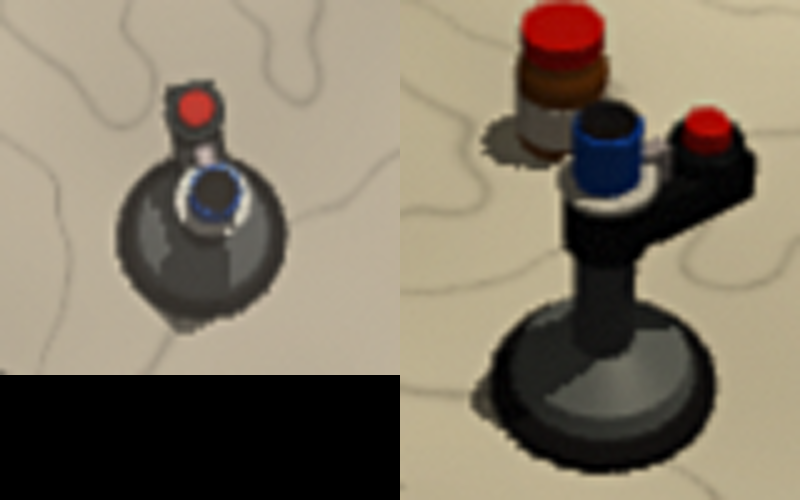

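Confirmed: the stand at top (355,201) has the head top at (358,193), the button at (354,176), and the steel catch between them. I'll compute the travel.

```bash
cat >> h.py <<'E'
def delta(target):
    s=bot.read_state(); M=R.from_rotvec(s["tcp_rot"]).as_matrix()
    print("tool_pos",s["tool_pos"].round(4),"y-axis deg",np.degrees(np.arctan2(M[1,1],M[0,1])).round(2),"z",M[:,2].round(3))
    print("delta tool mm",(M.T@(np.array(target)-s["tool_pos"])*1000).round(1))
E
python3 - <<'E'
from h import *
t=cam("top");s=cam("side")
b=onz(t,353.8,176.2,.154)
print("btn",b,"head",onz(t,358,193.4,.183),onz(s,341.4,208.8,.183),"foot",onz(t,355,201,.01))
delta([b[0],b[1],.405])
E
```

```text
btn [ 0.65127498 -0.0619854   0.154     ] head [ 0.58960088 -0.07203224  0.183     ] [ 0.59120839 -0.07375875  0.183     ] foot [ 0.59356996 -0.07142327  0.01      ]
tool_pos [0.2565 0.6243 0.4042] y-axis deg 67.66 z [-0.    -0.001 -1.   ]
delta tool mm [-6.260e+02 -4.847e+02 -4.000e-01]
```

Emit:
drive_tool(
  increments=[
    {"delta_pos":[-20,-15,0],"turn":0,"jaw":-1},
    {"delta_pos":[-31,-24,0],"turn":0,"jaw":-1},
    {"delta_pos":[-31,-24,0],"turn":0,"jaw":-1},
    {"delta_pos":[-31,-24,0],"turn":0,"jaw":-1},
    {"delta_pos":[-31,-24,0],"turn":0,"jaw":-1},
    {"delta_pos":[-31,-24,0],"turn":0,"jaw":-1},
    {"delta_pos":[-31,-24,0],"turn":0,"jaw":-1},
    {"delta_pos":[-31,-24,0],"turn":0,"jaw":-1},
  ],
)

```text
time: 0.97
tool_pos: [0.4067, 0.3633, 0.4049]
tcp_rot: [0.608, 3.082, 0.001]
wrist_force: [0.9, -1.0, -0.3]
width: 0.005
grip_force: 0.0
```

Emit:
drive_tool(
  increments=[
    {"delta_pos":[-31,-24,0],"turn":0,"jaw":-1},
    {"delta_pos":[-31,-24,0],"turn":0,"jaw":-1},
    {"delta_pos":[-31,-24,0],"turn":0,"jaw":-1},
    {"delta_pos":[-31,-24,0],"turn":0,"jaw":-1},
    {"delta_pos":[-31,-24,0],"turn":0,"jaw":-1},
    {"delta_pos":[-31,-24,0],"turn":0,"jaw":-1},
    {"delta_pos":[-31,-24,0],"turn":0,"jaw":-1},
    {"delta_pos":[-31,-24,0],"turn":0,"jaw":-1},
  ],
)

```text
time: 1.63
tool_pos: [0.5632, 0.0913, 0.4049]
tcp_rot: [0.609, 3.082, 0.0]
wrist_force: [0.9, 0.5, 0.8]
width: -0.0
grip_force: 0.0
```

Emit:
drive_tool(
  increments=[
    {"delta_pos":[-31,-24,0],"turn":0,"jaw":-1},
    {"delta_pos":[-20,-15,0],"turn":0,"jaw":-1},
    {"delta_pos":[0,0,0],"turn":-0.11,"jaw":-1},
    {"delta_pos":[0,0,0],"turn":-0.11,"jaw":-1},
    {"delta_pos":[0,0,0],"turn":-0.11,"jaw":-1},
    {"delta_pos":[0,0,0],"turn":-0.11,"jaw":-1},
    {"delta_pos":[0,0,0],"turn":-0.12,"jaw":-1},
    {"delta_pos":[0,0,0],"turn":0,"jaw":-1},
  ],
)

```text
time: 2.3
tool_pos: [0.5949, 0.0376, 0.4046]
tcp_rot: [0.271, -3.13, -0.0]
wrist_force: [-0.8, -0.2, -0.4]
width: -0.002
grip_force: 0.0
```

Run:
```python
from h import *
delta([.651,-.062,.36])
w=cam("wrist");save(w,"pics/w1.png");print(w["W"].round(3))
for col,z in(("red",.154),("blue",.183)):
    for st,ce in blobs(w,col): print(col,st,ce,onz(w,*ce,z).round(4))
```

```text
tool_pos [0.5949 0.0376 0.4046] y-axis deg 99.91 z [-0.  0. -1.]
delta tool mm [ -38.1 -107.8   44.6]
[[-0.173  0.934  0.312  0.514]
 [ 0.985  0.164  0.054  0.024]
 [-0.001  0.317 -0.949  0.373]
 [ 0.     0.     0.     1.   ]]
red [439, 80, 40, 35, 1120] [458.7, 97.0] [0.498  0.1168 0.154 ]
red [56, 177, 11, 10, 83] [61.0, 181.3] [ 0.6058 -0.1549  0.154 ]
red [360, 228, 48, 46, 1724] [383.5, 250.6] [0.6204 0.0942 0.154 ]
red [172, 234, 33, 32, 762] [188.4, 250.0] [ 0.6469 -0.0597  0.154 ]
blue [424, 0, 73, 30, 1077] [448.3, 14.0] [0.4599 0.0856 0.183 ]
blue [133, 168, 50, 48, 322] [166.0, 187.6] [ 0.5863 -0.0646  0.183 ]
```

View pics/w1.png

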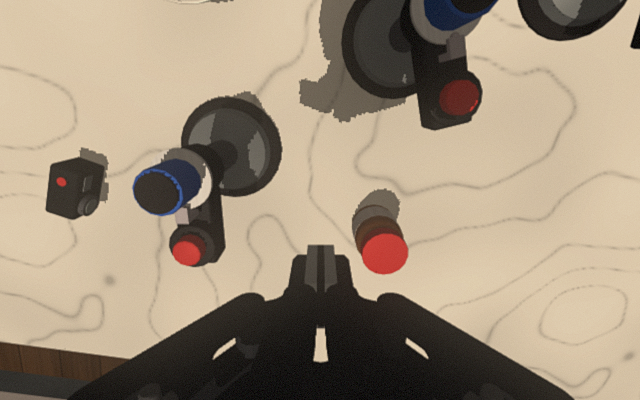

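The wrist view shows the target's head top at (158,192) and its button at (187,250), matching the earlier fix within 4 mm. Next I go above the button.

Emit:
drive_tool(
  increments=[
    {"delta_pos":[-12,-33,0],"turn":0,"jaw":-1},
    {"delta_pos":[-12,-33,0],"turn":0,"jaw":-1},
    {"delta_pos":[-12,-33,0],"turn":0,"jaw":-1},
    {"delta_pos":[-2,-8,20],"turn":0,"jaw":-1},
    {"delta_pos":[0,0,20],"turn":0,"jaw":-1},
    {"delta_pos":[0,0,0],"turn":0,"jaw":-1},
  ],
)

```text
time: 2.85
tool_pos: [0.6493, -0.0621, 0.3598]
tcp_rot: [0.259, -3.123, -0.003]
wrist_force: [-1.5, 0.3, -1.2]
width: -0.0
grip_force: 0.0
```

Run:
```python
from h import *
w=cam("wrist");save(w,"pics/w2.png")
for st,ce in blobs(w,"red"): print(st,ce,onz(w,*ce,.154).round(4))
for p in([.651,-.062,.154],[.590,-.072,.183]): print(np.round(proj(w,p),1))
delta([.650,-.062,.327])
```

```text
[122, 155, 12, 12, 110] [127.2, 160.4] [ 0.6196 -0.1789  0.154 ]
[483, 211, 65, 56, 2731] [514.6, 238.7] [0.6301 0.0598 0.154 ]
[300, 215, 37, 35, 949] [318.1, 231.8] [ 0.6458 -0.0629  0.154 ]
[318.1 239.5]
[318. 148.]
tool_pos [ 0.6495 -0.0616  0.3616] y-axis deg 99.56 z [-0.006  0.001 -1.   ]
delta tool mm [-0.6 -0.6 34.6]
```

View pics/w2.png

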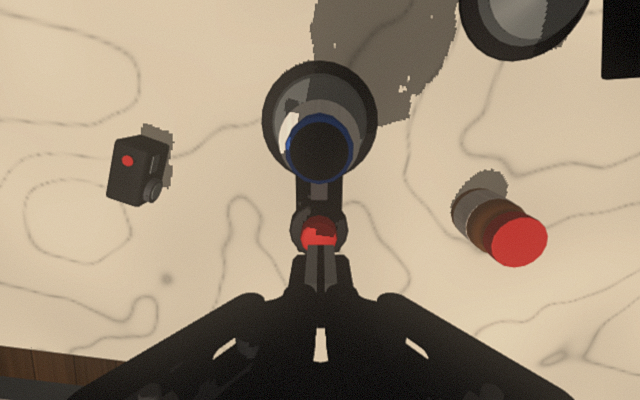

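The head and button project where I expected them (319,149) and (318,236), and the fingers are over the button. Pressing.

Emit:
drive_tool(
  increments=[
    {"delta_pos":[0,0,16],"turn":0,"jaw":-1},
    {"delta_pos":[0,0,16],"turn":0,"jaw":-1},
    {"delta_pos":[0,0,3],"turn":0,"jaw":-1},
    {"delta_pos":[0,0,2],"turn":0,"jaw":-1},
    {"delta_pos":[0,0,2],"turn":0,"jaw":-1},
    {"delta_pos":[0,0,0],"turn":0,"jaw":-1},
  ],
)

```text
time: 3.4
tool_pos: [0.6508, -0.0609, 0.3271]
tcp_rot: [-0.267, 3.129, -0.0]
wrist_force: [-1.1, 0.2, 0.7]
width: -0.003
grip_force: 0.6
```

Emit:
drive_tool(
  increments=[
    {"delta_pos":[0,0,2],"turn":0,"jaw":-1},
    {"delta_pos":[0,0,1],"turn":0,"jaw":-1},
    {"delta_pos":[0,0,0],"turn":0,"jaw":-1},
  ],
)

```text
time: 3.65
tool_pos: [0.651, -0.0611, 0.3237]
tcp_rot: [-0.267, 3.128, 0.0]
wrist_force: [0.2, 1.3, 2.2]
width: -0.001
grip_force: 1.4
```

Emit:
drive_tool(
  increments=[
    {"delta_pos":[0,0,2],"turn":0,"jaw":-1},
    {"delta_pos":[0,0,1.5],"turn":0,"jaw":-1},
    {"delta_pos":[0,0,1],"turn":0,"jaw":-1},
    {"delta_pos":[0,0,0],"turn":0,"jaw":-1},
  ],
)

```text
time: 3.98
tool_pos: [0.6511, -0.0611, 0.3194]
tcp_rot: [-0.267, 3.128, 0.0]
wrist_force: [-0.0, 2.0, 7.5]
width: 0.002
grip_force: 3.5
```

Emit:
drive_tool(
  increments=[
    {"delta_pos":[0,0,1],"turn":0,"jaw":-1},
    {"delta_pos":[0,0,0],"turn":0,"jaw":-1},
    {"delta_pos":[0,0,0],"turn":0,"jaw":-1},
  ],
)

```text
time: 4.23
tool_pos: [0.6511, -0.0611, 0.3193]
tcp_rot: [-0.267, 3.128, -0.0]
wrist_force: [-1.8, 1.7, 9.9]
width: 0.002
grip_force: 5.3
```

Run:
```python
from h import *
w=cam("wrist");s=cam("side")
print([np.round(proj(w,p),1) for p in([.590,-.072,.183],[.590,-.072,.198])])
save(w,"pics/a.png",(220,20,200,220),2);save(s,"pics/b.png",(300,160,80,110),4)
a=cv2.imread("pics/a.png");b=cv2.imread("pics/b.png")
o=np.zeros((440,720,3),np.uint8);o[:,:400]=a;o[:,400:]=b;cv2.imwrite("pics/press.png",o)
```

```text
[array([317.2, 156.7]), array([316.6, 166.1])]
```

View pics/press.png

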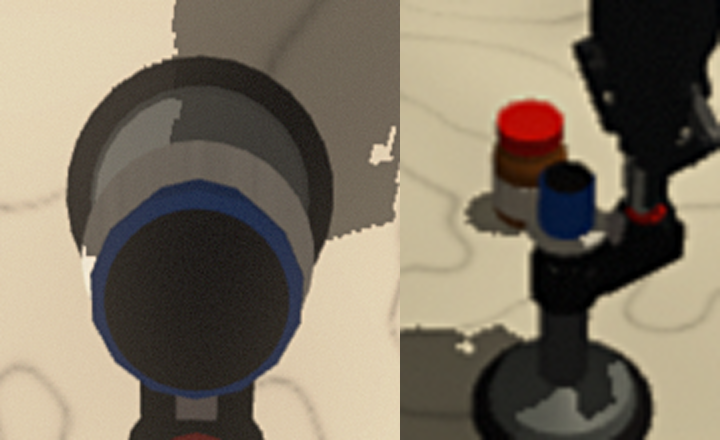

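The button is bottomed: position stopped and force is at 10 N. The head has popped: its top is at side (342,204) versus 209 before, and the wrist view agrees with z of about 0.198. Now lift off, open, go over the head.

Emit:
drive_tool(
  increments=[
    {"delta_pos":[0,0,-20],"turn":0,"jaw":-1},
    {"delta_pos":[0,0,-35],"turn":0,"jaw":-1},
    {"delta_pos":[0,0,-30],"turn":0,"jaw":1},
    {"delta_pos":[20,0,0],"turn":0,"jaw":1},
    {"delta_pos":[22,0,0],"turn":0,"jaw":1},
    {"delta_pos":[20,0,0],"turn":0,"jaw":1},
    {"delta_pos":[0,0,0],"turn":0,"jaw":1},
    {"delta_pos":[0,0,0],"turn":0,"jaw":1},
  ],
)

```text
time: 5.0
tool_pos: [0.5885, -0.0722, 0.4015]
tcp_rot: [0.266, -3.129, 0.0]
wrist_force: [0.5, 0.9, -0.5]
width: 0.845
grip_force: 0.0
```

Run:
```python
from h import *
w=cam("wrist");t=cam("top")
for st,ce in blobs(w,"blue",60): print(st,ce)
print(np.round(proj(w,[.590,-.072,.198]),1), np.round(proj(t,[.590,-.072,.198]),1))
save(w,"pics/w3.png")
delta([.590,-.072,.338])
```

```text
[584, 8, 56, 63, 2692] [613.9, 42.6]
[295, 216, 30, 45, 211] [304.7, 230.6]
[324, 220, 21, 42, 145] [338.1, 235.9]
[319.  238.9] [358.3 192.4]
tool_pos [ 0.5897 -0.072   0.4017] y-axis deg 99.74 z [-0. -0. -1.]
delta tool mm [-0.3 -0.1 63.7]
```

View pics/w3.png

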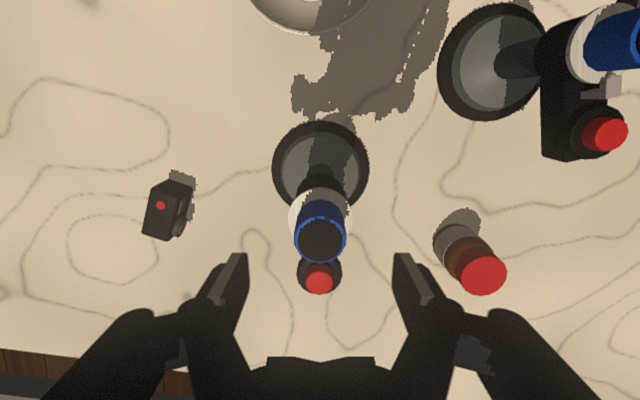

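The head top at (320,239) sits where predicted and centred between the fingers; the button is up again. Descend and grip.

Emit:
drive_tool(
  increments=[
    {"delta_pos":[0,0,20],"turn":0,"jaw":1},
    {"delta_pos":[0,0,24],"turn":0,"jaw":1},
    {"delta_pos":[0,0,15],"turn":0,"jaw":1},
    {"delta_pos":[0,0,5],"turn":0,"jaw":1},
    {"delta_pos":[0,0,0],"turn":0,"jaw":-1},
    {"delta_pos":[0,0,0],"turn":0,"jaw":-1},
    {"delta_pos":[0,0,0],"turn":0,"jaw":-1},
    {"delta_pos":[0,0,0],"turn":0,"jaw":-1},
  ],
  grip_force=60,
)

```text
time: 5.77
tool_pos: [0.5903, -0.0719, 0.3398]
tcp_rot: [-0.267, 3.128, -0.001]
wrist_force: [0.1, 0.0, 0.2]
width: 0.453
grip_force: 0.0
```

Emit:
drive_tool(
  increments=[
    {"delta_pos":[0,0,0],"turn":0,"jaw":-1},
    {"delta_pos":[0,0,0],"turn":0,"jaw":-1},
    {"delta_pos":[0,0,0],"turn":0,"jaw":-1},
  ],
)

```text
time: 6.02
tool_pos: [0.5901, -0.0721, 0.3393]
tcp_rot: [-0.267, 3.127, -0.002]
wrist_force: [2.6, -2.9, -0.5]
width: 0.38
grip_force: 59.4
```

Emit:
drive_tool(
  increments=[
    {"delta_pos":[0,0,-8],"turn":0,"jaw":-1},
    {"delta_pos":[0,0,-12],"turn":0,"jaw":-1},
    {"delta_pos":[0,0,-12],"turn":0,"jaw":-1},
    {"delta_pos":[0,0,-12],"turn":0,"jaw":-1},
    {"delta_pos":[0,0,-10],"turn":0,"jaw":-1},
    {"delta_pos":[0,0,0],"turn":0,"jaw":-1},
  ],
)

```text
time: 6.52
tool_pos: [0.59, -0.072, 0.3949]
tcp_rot: [-0.267, 3.127, -0.002]
wrist_force: [3.2, -2.3, -1.1]
width: 0.375
grip_force: 59.8
```

Emit:
drive_tool(
  increments=[
    {"delta_pos":[0,0,-8],"turn":0,"jaw":-1},
    {"delta_pos":[0,0,-8],"turn":0,"jaw":-1},
    {"delta_pos":[0,0,-10],"turn":0,"jaw":-1},
    {"delta_pos":[0,0,-12],"turn":0,"jaw":-1},
    {"delta_pos":[0,0,-12],"turn":0,"jaw":-1},
    {"delta_pos":[0,0,-12],"turn":0,"jaw":-1},
    {"delta_pos":[0,0,-8],"turn":0,"jaw":-1},
    {"delta_pos":[0,0,0],"turn":0,"jaw":-1},
  ],
)

```text
time: 7.18
tool_pos: [0.59, -0.072, 0.4632]
tcp_rot: [-0.267, 3.128, -0.002]
wrist_force: [6.1, -2.8, -2.4]
width: 0.382
grip_force: 61.0
```

Emit:
drive_tool(
  increments=[
    {"delta_pos":[0,0,-6],"turn":0,"jaw":-1},
    {"delta_pos":[0,0,-6],"turn":0,"jaw":-1},
    {"delta_pos":[0,0,-4],"turn":0,"jaw":-1},
    {"delta_pos":[0,0,-3],"turn":0,"jaw":-1},
    {"delta_pos":[0,0,0],"turn":0,"jaw":-1},
  ],
)

```text
time: 7.6
tool_pos: [0.5901, -0.072, 0.4806]
tcp_rot: [-0.267, 3.128, -0.001]
wrist_force: [6.4, -3.0, -2.7]
width: 0.381
grip_force: 61.0
```

Emit:
drive_tool(
  increments=[
    {"delta_pos":[0,0,-1],"turn":0,"jaw":-1},
    {"delta_pos":[0,0,-1],"turn":0,"jaw":-1},
    {"delta_pos":[0,0,0],"turn":0,"jaw":-1},
    {"delta_pos":[0,0,0],"turn":0,"jaw":-1},
  ],
)

```text
time: 7.93
tool_pos: [0.5902, -0.0721, 0.482]
tcp_rot: [-0.267, 3.129, -0.001]
wrist_force: [6.5, -4.0, -2.3]
width: 0.381
grip_force: 61.0
```

Emit:
drive_tool(
  increments=[
    {"delta_pos":[0,0,-1],"turn":0,"jaw":-1},
    {"delta_pos":[0,0,-1],"turn":0,"jaw":-1},
    {"delta_pos":[0,0,-1],"turn":0,"jaw":-1},
    {"delta_pos":[0,0,0],"turn":0,"jaw":-1},
    {"delta_pos":[0,0,0],"turn":0,"jaw":-1},
  ],
)

```text
time: 8.35
tool_pos: [0.5902, -0.072, 0.4849]
tcp_rot: [-0.267, 3.129, -0.001]
wrist_force: [7.5, -2.5, -3.2]
width: 0.377
grip_force: 61.0
```

Emit:
drive_tool(
  increments=[
    {"delta_pos":[0,0,-1],"turn":0,"jaw":-1},
    {"delta_pos":[0,0,-1],"turn":0,"jaw":-1},
    {"delta_pos":[0,0,0],"turn":0,"jaw":-1},
    {"delta_pos":[0,0,0],"turn":0,"jaw":-1},
  ],
)

```text
time: 8.68
tool_pos: [0.5903, -0.0721, 0.4852]
tcp_rot: [-0.267, 3.13, -0.001]
wrist_force: [9.9, -4.5, -8.6]
width: 0.38
grip_force: 60.6
```

Run:
```python
from h import *
s=cam("side");save(s,"pics/s4.png",(270,60,150,220),2.7)
print(bot.read_state()["wrist_force"])
for z in(.135,.143,.158,.218,.223,.303,.343): print(z,(np.array(proj(s,[.590,-.072,z]))-[270,60])*2.7)
```

```text
[10.06780746 -3.59157499 -9.52086944]
0.135 [189.74901419 441.85150854]
0.143 [189.88998082 435.22063292]
0.158 [190.15848652 422.59049582]
0.218 [191.29047059 369.34352951]
0.223 [191.38923053 364.69799856]
0.303 [193.07233142 285.52725859]
0.343 [193.99372847 242.18601437]
```

View pics/s4.png

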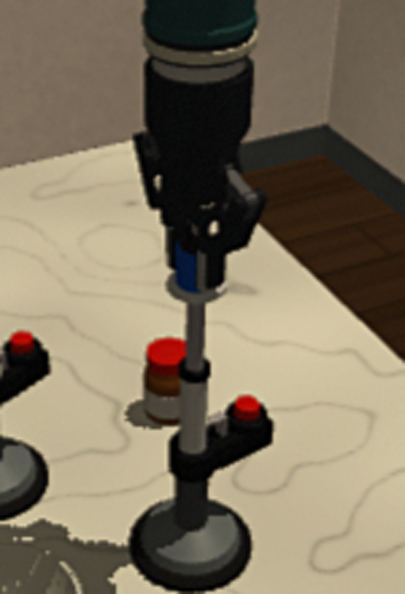

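The side view shows the flange at crop (195,287), against 285.5 predicted for z = 0.303. Both tubes are out, the button is up, and the force jump marks the second stop.

Emit:
drive_tool(
  increments=[
    {"delta_pos":[0,0,-0.5],"turn":0,"jaw":-1},
    {"delta_pos":[0,0,0],"turn":0,"jaw":-1},
    {"delta_pos":[0,0,0],"turn":0,"jaw":-1},
    {"delta_pos":[0,0,0],"turn":0,"jaw":-1},
    {"delta_pos":[0,0,0],"turn":0,"jaw":-1},
    {"delta_pos":[0,0,0],"turn":0,"jaw":-1},
  ],
)

```text
time: 9.23
tool_pos: [0.5904, -0.0721, 0.4852]
tcp_rot: [0.267, -3.13, 0.001]
wrist_force: [10.5, -3.1, -10.8]
width: 0.378
grip_force: 60.5
```

```bash
python3 -c "from workcell import bot; print(bot.finish_job())"
```

```text
the job is handed in; nothing more can be done
None
```

The job is handed in at about 9 s: the farthest stand's button was pressed fully down and let go, and the gripper is holding its head at the second stop with both tubes out, without touching the bowl, jar or small camera.

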